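# Size the hanging hole of a swatch bar in the plunger press

## Robot

A 6-joint arm with a two-finger parallel gripper is mounted at the origin on the work surface. World frame = base frame: x ahead of the robot, y to its left, z up, the work surface at z = 0. Lengths are in m, angles in rad, forces in N, time in s.
With the tool pointing down it reaches from about 0.35 to 0.875 m from the base axis. Payload 4.2 kg.
Tool frame: the origin (TCP) lies between the finger pads; the fingertips stand 19 mm ahead of it and the grasp point (between the pads) is the TCP; z points along the fingers, y is the line along which they close (so a half turn about z gives the same grasp; the last joint's range is limited). The gripper opens to 85 mm and grips with 20 to 120 N. Pads are 22 mm wide; open, the fingers measure 114 mm over their backs; the gripper's body (76 mm by 85 mm) begins 54 mm behind the grasp point. The pads swing forward as they close: fully open they stand 13 mm farther back than shut.
Start: joints at [-0.911, 0.385, 0.008, 0, -1.194, -0.259], TCP at [0.244, -0.575, 0.216] pointing down, gripper open.
Joint ranges: [-3.14, 3.14], [-1.21, 2.06], [-1.07, 1.41], [-3.16, 2.05], [-2.99, -0.16], [-3.1, 3.1]. Speed limits (rad/s): [2.79, 2.79, 3.14, 3.14, 3.14, 3.14].

## Interface

Orientations are given as a unit quaternion [x, y, z, w].
In Python, from bench import * gives the robot as it stands.
- The arm moves only by the tool step_arm, never from a script. Its argument "targets" is a list that holds one entry, the list of rows, each a list of 6 numbers: the shift along the tool's x, y, z in mm, then the turn, a rotation vector about the tool's x, y, z in degrees. A call has 1 to 5 rows; each row is the pose to reach, as a shift and turn from the pose commanded when the call began, along the tool's axes at that moment; what a row does not reach only later rows make up. A row lasts 1/12 s, in which the tool goes at most 41.7 mm and 7.16 degrees, less where a joint would pass 70% of its speed; a pose out of reach is approached as far as the arm can. A call with a gripper value outside its range is refused whole. "gripper" is the opening, from -1 (shut) to 1 (fully open), so that 0 is half open, set as the call begins (left out, the last holds). The fingers move at their own pace and stop on an object; "grip_force" is the grip in N (left out, the last holds). Time passes only in rows, so rows that repeat a pose let the fingers close. It gives the time, the measured TCP pose, the force, the opening and the grip force at its end, in the units of the state.
- get_obs(): the state, without advancing time (a new reading comes with each control period).
- snapshot(name): name is "scene" or "top"; returns (picture, depth): 384x512x3 uint8, blue, green, red; 384x512 float32, m along the optical axis (not along the pixel's ray), 0 where there is no reading.
- camera_model(name): a dict with "mtx" (3x3 intrinsics, pixels), "dist" ([k1, k2, p1, p2, k3] as OpenCV has them; the pictures are not rectified), "rvec" (rotation vector, rad) and "tvec" (3), from world to camera coordinates, as OpenCV has them. Camera axes: x right, y down, z forward; pixel columns grow to the right and rows downward; lengths in m; the calibration is good to about 2 mm. A picture is of the moment at which its call begins. camera_model takes no time and is no camera call.
- finish_job(): hands the job in; it is judged then, once.
Trained networks look in the newest picture that a camera, given by its name, has taken for a name from the list of things; names that differ only in an ending like _2 or _b are one class to them, and where a whole thing is asked for, a point or a joint stands for the part that bears it (a point fixed in the world has none). Each returns a list of dicts, best first, with "score" (0 to 1); they miss things now and then, are a little off and sometimes report something else, mostly with a low value. They report only what shows in the picture. A call takes as long as a camera call. They do not tell look-alikes from the thing itself.
- spot_in(camera, query): "at" ([x, y, z] in m, in world coordinates, good to about 4 mm: the middle of the surface that is visible of it).
The state is a dict: "time": time; "joint_positions": joint angles; "qvel": joint speeds; "effort": joint torques, N m; "tool_pos": TCP position; "orientation": TCP orientation; "ft_force": force on the tool from outside, world axes, zero at the start; "torque": the same for the moment, N m; "width": finger opening in m; "finger_force": force on a finger pad.
Only numpy, scipy, OpenCV 4.12 (cv2) and the standard library are available. Lean on these libraries where they do the work, as an engineer would, in place of code of your own. Each camera call takes 0.05 s, during which the arm holds its last target. There are 200 camera calls.

## Task

Lay the light wooden swatch bar in the guide of the green press, hole end first, and slide it fully home against the end stop. Then press the red plunger cap straight down until the plunger bottoms on its stop, hold it there for a second, and let it come fully up again, leaving the bar lying home in the press. Feel for both stops and never push harder than 25 N on the plunger or the bar; leave the other things where they are.

Things in the scene. Friction and masses are not known exactly. Their poses are not given: they have to be found in the camera images.
- bar: light wooden swatch bar to work on, loose, flat, 140 x 36 x 14 mm (x, y, z), about 45 g, starts lying on the counter. Origin: centre of its underside. Its +x end is the nose; a round 16 mm through hole is centred 50 mm along +x (20 mm from the nose). Grip it across its 36 mm width 45 to 60 mm along -x from the origin: that tail stays outside the press when the bar is home
- bar_nose (a point): point on the bar: middle of the lower edge of its nose end (70 mm along +x of the bar, on the underside). Axes as the bar
- bar_tail (a point): point on the bar 50 mm along -x from its origin, at half thickness (7 mm up): where to grip it. Axes as the bar
- press: green bench press fixed to the counter. Origin: on the counter, exactly below the plunger axis. Feed end towards its own -x. Foot plate x -90 to +100 mm, 110 wide, 12 high. Bed: x -85 to +22, 60 wide, top 40 mm above the counter, nothing else in front of it. Column: x +40 to +95. Head over the bed: x -24 backwards, 56 wide, 95 to 130 mm high, steel collar on top up to 132 mm
- guide_mouth (a point): middle of the guide's parallel part at its front end, at bed height (press x -70 mm, z 40 mm), axes as the press. Two aluminium rails, 8 mm high, 41 mm apart (2.5 mm play each side of the bar), run from here to the end stop; in front they flare out over 14 mm to 47 mm apart. The bar slides in along +x
- pin_tip (a point): tip of the plunger's 8 mm steel pin, on the plunger axis: 62 mm above the counter when up (8 mm over a bar lying on the bed), 44 mm at full stroke. It enters the bar's hole only if the bar is home, else it lands on the wood and the plunger cannot bottom. Lower the bar into the guide with its nose short of press x -28 mm (clear of the head), then slide it in under head and pin
- stop_face (a point): middle of the lower edge of the end stop's face, at bed height: 20 mm along +x of the press origin and 40 mm above the counter. The bar is home when its nose touches here. The stop is 14 mm high. Axes as the press
- plunger (a joint): stroke of the sprung plunger in m: 0 fully up, 0.018 bottomed on its hard stop. Moves straight down. Push needed: about 3 N to start, rising evenly to about 9.5 N just before the stop; 14 N is surely bottomed, and over 25 N harms it. Springs up by itself. Plunger axis: the vertical through the press origin
- walnut_bar: dark wooden bar of the same shape and size, already finished; leave it alone. Origin: centre of underside
- spool: wooden thread spool, 42 mm diameter, 44 mm high, standing; leave it alone. Origin: centre of underside
- punch: small blue and white plastic craft punch, 60 x 42 x 34 mm; leave it alone. Origin: centre of underside
- mug: white ceramic mug with five pencils, 80 mm diameter, about 180 mm to the pencil tips; leave it alone. Origin: centre of underside
- hook: aluminium crochet hook lying flat, 140 mm long, 12 mm high; leave it alone. Origin: middle, underside
- acrylic_box: clear acrylic storage box with a sliding door, 200 x 160 x 140 mm, fixed at the left side of the counter. Origin: centre of underside
- shoulder (a point): centre of the underside of the plunger's 26 mm steel shoulder, which lands on the head's collar at full stroke (18 mm). A red cap, 36 mm diameter and 16 mm thick with a flat top, sits above it on a stud to be pressed. The cap is screwed up or down differently each time: its top is anywhere from 22 to 38 mm above this point and is not measured, so it must be found by touch
Mind the look-alikes: they are no part of the job. Several things have the shape of the press; the one meant has the colours described above. Leave any turquoise look-alike of the bar alone.

How it is judged:
By the outcome, as a careful person would: the job done as asked, in the order asked, and still so for the second after the job is handed in, with the robot touching nothing.
It also fails if it takes over 69 s, if anything falls off the work surface, if the arm or the gripper's body presses on something with over 40 N, if the wrist force passes 120 N, or if a joint passes its speed limit or range.

## Working session

There is one attempt and no reset: what is moved stays moved. The work goes in short steps, Python scripts to look and compute and a tool call to move; the robot and the scene stay as the last step left them, time stands still between calls to the robot, and variables do not carry over. Pictures are saved under pics/ and viewed, at most 10 in all, crops included, and the job is handed in when it is done.

Besides the shell and the picture viewer there is one more tool, called after "Emit:" as name(argument=value, ...), one argument or row to a line, values as JSON. step_arm: Moves the arm, as the interface text tells. Its arguments: {"type":"object","properties":{"targets":{"type":"array","items":{"type":"array","items":{"type":"array","items":{"type":"number"}}}},"gripper":{"type":"number"},"grip_force":{"type":"number"}},"required":["targets"]}

```bash
mkdir -p pics; ls; python3 - <<'E'
from bench import *
import cv2,numpy as np
for n in("scene","top"):
    p,d=snapshot(n);cv2.imwrite(f"pics/{n}0.png",p);np.save(f"pics/{n}0d.npy",d)
    for q in("bar","press","plunger","walnut_bar"):
        print(n,q,[(np.round(r["at"],3).tolist(),round(r["score"],2)) for r in spot_in(n,q)])
o=get_obs();print(o["time"],o["tool_pos"],o["orientation"],o["ft_force"])
E
```

```text
pics
scene bar [([0.497, -0.372, 0.014], 0.72), ([0.388, -0.506, 0.016], 0.67)]
scene press [([0.667, 0.114, 0.047], 0.72), ([0.475, 0.289, 0.044], 0.58)]
scene plunger [([0.655, 0.136, 0.187], 0.52), ([0.451, 0.31, 0.173], 0.49)]
scene walnut_bar [([0.737, -0.147, 0.011], 0.64), ([0.673, 0.115, 0.044], 0.53)]
top bar [([0.387, -0.506, 0.013], 0.82), ([0.501, -0.372, 0.012], 0.58)]
top press [([0.64, 0.139, 0.042], 0.86), ([0.45, 0.305, 0.04], 0.86)]
top plunger [([0.448, 0.317, 0.172], 0.54), ([0.65, 0.137, 0.187], 0.43)]
top walnut_bar [([0.732, -0.148, 0.01], 0.89)]
0.5 [ 0.24388219 -0.57541061  0.21636817] [-1.99058516e-01  9.79987605e-01  4.16463108e-05  7.76249999e-06] [0.01826309 0.16875797 0.18016254]
```

```bash
python3 -c "
import cv2,numpy as np
cv2.imwrite('pics/both0.png',cv2.resize(np.vstack([cv2.imread('pics/scene0.png'),cv2.imread('pics/top0.png')]),(400,600)))"
```

```text
(no output)
```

View pics/top0.png

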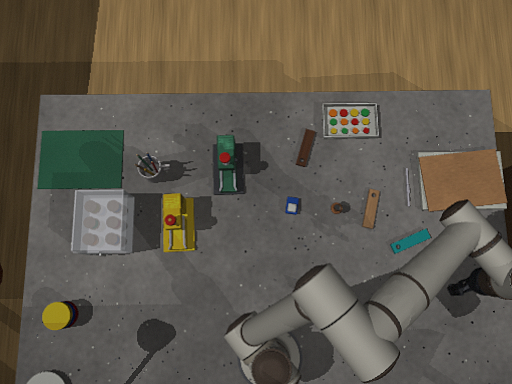

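View pics/scene0.png

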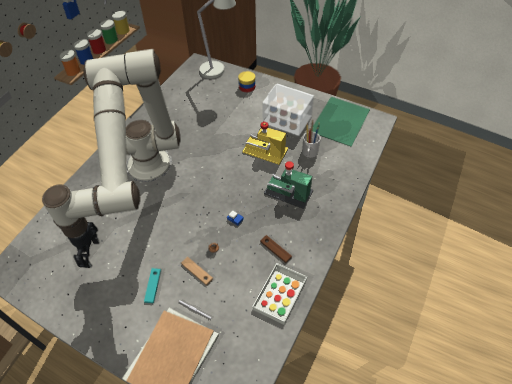

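The top view shows the light bar at about (371,208) with its hole end up at (374,194). The green press is at (228,165) with its feed end down, towards the robot. The yellow press and the turquoise bar are decoys.

```bash
cat > h.py <<'E'
import numpy as np,cv2
from bench import *
def cloud(n,d):
    c=camera_model(n);K=np.array(c["mtx"]);D=np.array(c["dist"])
    v,u=np.mgrid[0:384,0:512]
    uv=cv2.undistortPoints(np.stack([u,v],-1).reshape(-1,1,2).astype(float),K,D).reshape(384,512,2)
    P=np.dstack([uv*d[...,None],d])
    R=cv2.Rodrigues(np.array(c["rvec"]))[0]
    return (P-np.array(c["tvec"]).ravel())@R
def rect(X,m):
    pts=(X[m][:,:2]*1000).astype(np.float32)
    return len(pts),cv2.minAreaRect(pts),np.round(np.median(X[m][:,2]),4)
E
python3 - <<'E'
from h import *
for n in("top","scene"):
    p=cv2.imread(f"pics/{n}0.png");d=np.load(f"pics/{n}0d.npy");X=cloud(n,d)
    h=cv2.cvtColor(p,cv2.COLOR_BGR2HSV);H,S,V=[h[...,i].astype(int) for i in range(3)]
    near=lambda x,y,r:np.hypot(X[...,0]-x,X[...,1]-y)<r
    bar=near(.5,-.372,.1)&(H<22)&(S>70)&(V>110)&(X[...,2]<.03)
    print(n,"bar",rect(X,bar))
    g=near(.66,.137,.17)
    for lo,hi in((.006,.02),(.034,.052),(.115,.14)):
        print(lo,rect(X,g&(X[...,2]>lo)&(X[...,2]<hi)&(S>50)&(H>50)&(H<95)))
    red=g&((H<8)|(H>172))&(S>130)&(V>80)&(X[...,2]>.12)
    print("red",rect(X,red),X[red].mean(0))
p=cv2.imread("pics/top0.png")
a=cv2.resize(p[125:205,200:270],None,fx=5.5,fy=5.5,interpolation=cv2.INTER_CUBIC);b=cv2.resize(p[175:255,345:415],None,fx=5.5,fy=5.5,interpolation=cv2.INTER_CUBIC)
cv2.imwrite("pics/crop1.png",np.hstack([a,b]))
E
```

```text
top bar (344, ((502.40765380859375, -372.9404296875), (35.381473541259766, 139.718994140625), 76.82019805908203), np.float64(0.0137))
0.006 (21, ((649.6511840820312, 112.88101196289062), (47.44425582885742, 187.68540954589844), 75.59814453125), np.float64(0.0121))
0.034 (227, ((628.9885864257812, 140.00344848632812), (57.74785614013672, 128.80972290039062), 89.98992156982422), np.float64(0.0389))
0.115 (450, ((683.662109375, 140.46755981445312), (119.67649841308594, 55.393157958984375), 0.09394577890634537), np.float64(0.1289))
red (91, ((652.5166015625, 140.52291870117188), (40.33499526977539, 34.16039276123047), 17.295198440551758), np.float64(0.1842)) [0.64963259 0.13942994 0.18355713]
scene bar (316, ((502.9023742675781, -368.165283203125), (43.28221130371094, 139.5592041015625), 76.14899444580078), np.float64(0.0143))
0.006 (28, ((657.99267578125, 114.84392547607422), (170.01199340820312, 14.399880409240723), 3.468179702758789), np.float64(0.0168))
0.034 (192, ((655.6282958984375, 130.24136352539062), (58.014320373535156, 185.06556701660156), 86.6299057006836), np.float64(0.04))
0.115 (319, ((687.5321655273438, 138.447509765625), (118.18315124511719, 68.90155792236328), 3.1895289421081543), np.float64(0.1294))
red (54, ((653.1842651367188, 138.25550842285156), (35.174537658691406, 29.788402557373047), 87.73836517333984), np.float64(0.1847)) [0.65290278 0.13523202 0.18411959]
```

View pics/crop1.png

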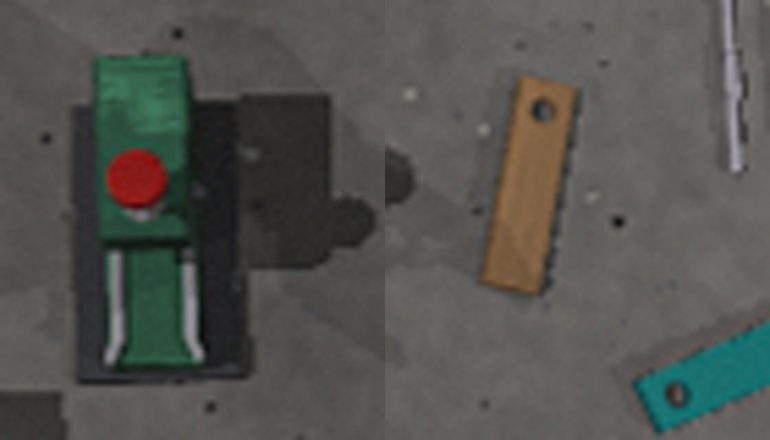

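```bash
cat >> h.py <<'E'
def onplane(n,uv,z):
    c=camera_model(n);R=cv2.Rodrigues(np.array(c["rvec"]))[0];t=np.array(c["tvec"]).ravel()
    q=cv2.undistortPoints(np.array(uv,float).reshape(-1,1,2),np.array(c["mtx"]),np.array(c["dist"])).reshape(-1,2)
    r=np.c_[q,np.ones(len(q))]@R;o=-t@R
    return o+r*((z-o[2])/r[:,2])[:,None]
E
python3 - <<'E'
from h import *
np.set_printoptions(precision=4,suppress=True)
f=lambda L,z:onplane("top",[((x+.5)/5.5-.5+200,(y+.5)/5.5-.5+125) for x,y in L],z)
print("foot FL FR BL BR\n",f([(78,381),(248,377),(73,105),(238,104)],.012))
print("rails L(front,back) R\n",f([(119,340),(112,255),(194,335),(188,268)],.048))
print("cap",f([(136,179)],.186))
p=cv2.imread("pics/top0.png");d=np.load("pics/top0d.npy");X=cloud("top",d)
h=cv2.cvtColor(p,cv2.COLOR_BGR2HSV);H,S,V=[h[...,i].astype(int) for i in range(3)]
near=np.hypot(X[...,0]-.66,X[...,1]-.137)<.15
# rails: bright unsaturated
r=near&(S<60)&(V>110)&(X[...,2]>.03)&(X[...,2]<.06)
for s,m in(("L",r&(X[...,1]>.14)),("R",r&(X[...,1]<.14))):
    Y=X[m];Y=Y[Y[:,0]>.582];a=np.polyfit(Y[:,0],Y[:,1],1);print(s,len(Y),Y.min(0),Y.max(0),np.degrees(np.arctan(a[0])),np.polyval(a,.61))
# head edges per row
m=near&(X[...,2]>.122)&(X[...,2]<.136)&(H>50)&(H<95)&(S>50)
L=[]
for v in range(384):
    u=np.where(m[v])[0]
    if len(u)>5:L.append((X[v,u,0].mean(),X[v,u[0],1],X[v,u[-1],1]))
L=np.array(L);print(L[:,0].min(),L[:,0].max());
for k in(1,2):
    a=np.polyfit(L[:,0],L[:,k],1);print(np.degrees(np.arctan(a[0])),np.polyval(a,.65))
E
```

```text
foot FL FR BL BR
 [[0.5595 0.1893 0.012 ]
 [0.5607 0.0781 0.012 ]
 [0.7473 0.1936 0.012 ]
 [0.7466 0.0834 0.012 ]]
rails L(front,back) R
 [[0.579  0.1597 0.048 ]
 [0.6352 0.1643 0.048 ]
 [0.5817 0.1116 0.048 ]
 [0.6259 0.1153 0.048 ]]
cap [[0.6478 0.1388 0.186 ]]
L 29 [0.5826 0.1599 0.041 ] [0.635  0.1645 0.0551] 0.31945369169581156 0.16242143580392399
R 24 [0.5823 0.1111 0.0364] [0.6274 0.1184 0.057 ] 5.025050024869892 0.11450531286596063
0.6261321855327687 0.7420983862426302
1.719563054735938 0.16606926439487077
-0.19201806097741395 0.11380551039429705
```

```bash
cat > go.py <<'E'
# usage: go.py x y z(mm) yaw_of_tool_x(deg)
import sys
from h import *
from scipy.spatial.transform import Rotation as R
o=get_obs();x,y,z,a=map(float,sys.argv[1:5])
C=R.from_quat(o["orientation"]);G=R.from_euler("z",a,degrees=True)*R.from_euler("x",180,degrees=True)
np.set_printoptions(precision=2,suppress=True)
print("t",o["time"],"tcp",o["tool_pos"]*1000 if hasattr(o["tool_pos"],"shape") else o["tool_pos"],"F",np.array(o["ft_force"]),"w",o["width"])
print("shift",C.inv().apply(np.array([x,y,z])-np.array(o["tool_pos"])*1000),"rot",(C.inv()*G).as_rotvec(degrees=True))
E
python3 go.py 453.7 -361.5 100 166.8
```

```text
t 0.5 tcp [ 243.88 -575.41  216.37] F [0.02 0.17 0.18] w 0.08521819608573222
shift [-276.64  115.09  116.39] rot [ 0.    0.   36.16]
```

Emit:
step_arm(
  targets=[
    [[-277,115,80,0,0,36.2],[-277,115,80,0,0,36.2],[-277,115,80,0,0,36.2],[-277,115,80,0,0,36.2],[-277,115,80,0,0,36.2]],
  ],
  gripper=0.4,
)

```text
time: 0.92
tool_pos: [0.3779, -0.4391, 0.1657]
orientation: [0.097, 0.995, -0.0, 0.0]
ft_force: [0.9, 0.1, 0.3]
width: 0.0601
finger_force: 0.0
```

```bash
python3 go.py 453.7 -361.5 80 166.8
```

```text
t 0.9167 tcp [ 377.87 -439.12  165.65] F [0.85 0.1  0.29] w 0.0601184241681232
shift [-59.42  90.8   85.66] rot [-0.01  0.03  2.09]
```

Emit:
step_arm(
  targets=[
    [[-55,85,78,0,0,0.4],[-55,85,78,0,0,0.4],[-55,85,78,0,0,0.4],[-55,85,78,0,0,0.4],[-55,85,78,0,0,0.4]],
  ],
)

```text
time: 1.33
tool_pos: [0.4471, -0.3653, 0.0861]
orientation: [0.096, 0.995, 0.001, -0.002]
ft_force: [-0.8, -0.7, 0.0]
width: 0.06
finger_force: 0.0
```

```bash
python3 go.py 453.7 -361.5 26 166.8
```

```text
t 1.3333 tcp [ 447.14 -365.34   86.11] F [-0.78 -0.67  0.  ] w 0.060003235430172074
shift [-5.93  4.97 60.09] rot [ 0.04 -0.21  2.24]
```

Emit:
step_arm(
  targets=[
    [[-4,4,40,0,0,2],[-4,4,58,0,0,2],[-4,4,58,0,0,2],[-4,4,58,0,0,2]],
  ],
)

```text
time: 1.67
tool_pos: [0.4512, -0.3651, 0.0303]
orientation: [0.115, 0.993, -0.0, -0.0]
ft_force: [0.6, -0.5, 0.3]
width: 0.0598
finger_force: 0.0
```

```bash
python3 go.py 453.7 -361.5 21 166.8
```

```text
t 1.6667 tcp [ 451.2  -365.07   30.34] F [ 0.63 -0.46  0.34] w 0.05984801847498648
shift [-1.63  4.05  9.33] rot [-0.03 -0.01  0.02]
```

Emit:
step_arm(
  targets=[
    [[-2,4,8,0,0,0],[-2,4,8,0,0,0],[-2,4,8,0,0,0]],
  ],
)

```text
time: 1.92
tool_pos: [0.4549, -0.361, 0.0229]
orientation: [0.115, 0.993, -0.0, 0.001]
ft_force: [-0.1, 0.2, 0.9]
width: 0.0597
finger_force: 0.0
```

Emit:
step_arm(
  targets=[
    [[0,0,0,0,0,0],[0,0,0,0,0,0],[0,0,0,0,0,0],[0,0,0,0,0,0],[0,0,0,0,0,0]],
  ],
  gripper=-0.6,
  grip_force=35,
)

```text
time: 2.33
tool_pos: [0.4544, -0.3606, 0.022]
orientation: [0.114, 0.993, -0.0, 0.0]
ft_force: [0.0, -0.5, 0.0]
width: 0.0167
finger_force: 0.0
```

```bash
python3 - <<'E'
from h import *
out=[]
for n in("scene","top"):
    p,d=snapshot(n);cv2.imwrite(f"pics/{n}1.png",p);np.save(f"pics/{n}1d.npy",d)
    u=cv2.projectPoints(np.array([[.48,-.37,.02]]),*[np.array(camera_model(n)[k]) for k in("rvec","tvec","mtx","dist")])[0].ravel().astype(int)
    print(n,u);x,y=np.clip(u-40,0,[432,304]);out.append(cv2.resize(p[y:y+80,x:x+80],(400,400),interpolation=cv2.INTER_CUBIC))
cv2.imwrite("pics/crop2.png",np.hstack(out))
E
```

```text
scene [191 266]
top [371 213]
```

View pics/crop2.png

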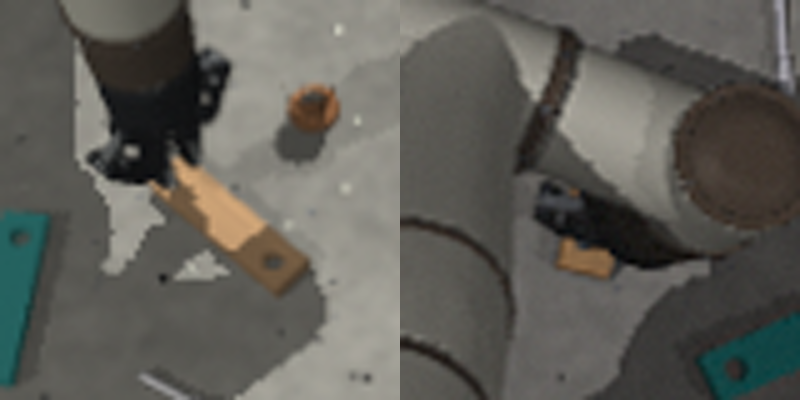

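```bash
python3 - <<'E'
from h import *
o=get_obs();print(o["time"],o["tool_pos"],o["width"],o["finger_force"],o["ft_force"])
n="scene";p=cv2.imread("pics/scene1.png");d=np.load("pics/scene1d.npy");X=cloud(n,d)
V=p.max(2).astype(int)
m=(np.hypot(X[...,0]-.455,X[...,1]+.361)<.08)&(V<70)&(X[...,2]>.0)
Y=X[m]
for lo in np.arange(0,.1,.01):
    k=Y[(Y[:,2]>=lo)&(Y[:,2]<lo+.01)]
    if len(k):
        a=np.radians(-13.2);e=np.array([np.cos(a),np.sin(a)]);f=np.array([-np.sin(a),np.cos(a)])
        q=(k[:,:2]-np.array([.4544,-.3606]))*1000
        print(round(lo,2),len(k),"along",(q@e).min().round(),(q@e).max().round(),"across",np.sort(q@f).round()[[0,len(q)//2,-1]])
c=p[226:306,151:231];cv2.imwrite("pics/crop3.png",cv2.resize(c,(600,600),interpolation=cv2.INTER_CUBIC))
h=cv2.cvtColor(p,cv2.COLOR_BGR2HSV);H,S,W=[h[...,i].astype(int) for i in range(3)]
b=(np.hypot(X[...,0]-.5,X[...,1]+.372)<.1)&(H<22)&(S>70)&(W>110)&(X[...,2]<.03);print(rect(X,b))
E
```

```text
2.4333 [ 0.4544114  -0.36054362  0.02188581] 0.017047806832779813 0.0 [ 0.71675225 -0.24438836  0.17273635]
0.0 3 along -59.0 43.0 across [-66.   4.  27.]
0.04 3 along -9.0 5.0 across [11. 11. 11.]
0.05 9 along -3.0 10.0 across [-21. -13.  10.]
0.06 10 along -7.0 12.0 across [-22.  12.  16.]
0.07 6 along -6.0 13.0 across [-21.  12.  16.]
0.08 18 along -10.0 15.0 across [-39. -18.  34.]
0.09 35 along -8.0 16.0 across [-44. -20.  40.]
(212, ((499.4324035644531, -368.55389404296875), (39.0595817565918, 143.23593139648438), 76.33653259277344), np.float64(0.0145))
```

View pics/crop3.png

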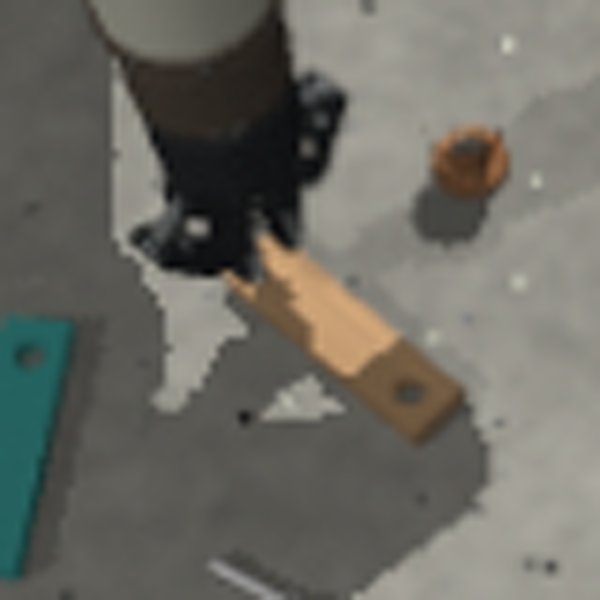

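The picture shows the bar unmoved, with the fingers closed above its top at about (250,260). The fingertips therefore sit higher than I assumed, so I'll reopen and feel down to the counter.

Emit:
step_arm(
  targets=[
    [[0,0,0,0,0,0],[0,0,0,0,0,0],[0,0,0,0,0,0],[0,0,3,0,0,0],[0,0,3,0,0,0]],
  ],
  gripper=0.15,
)

```text
time: 2.85
tool_pos: [0.4541, -0.3603, 0.0183]
orientation: [0.115, 0.993, 0.0, -0.0]
ft_force: [-0.0, 0.7, 0.3]
width: 0.0495
finger_force: 0.0
```

Emit:
step_arm(
  targets=[
    [[0,0,2,0,0,0],[0,0,4,0,0,0],[0,0,4,0,0,0]],
  ],
)

```text
time: 3.1
tool_pos: [0.4541, -0.3604, 0.0143]
orientation: [0.115, 0.993, 0.0, -0.0]
ft_force: [0.1, -0.4, -1.0]
width: 0.0493
finger_force: 0.0
```

Emit:
step_arm(
  targets=[
    [[0,0,2,0,0,0],[0,0,4,0,0,0],[0,0,4,0,0,0]],
  ],
)

```text
time: 3.35
tool_pos: [0.4541, -0.3604, 0.0103]
orientation: [0.115, 0.993, 0.0, -0.0]
ft_force: [-0.4, 0.3, 0.2]
width: 0.049
finger_force: 0.0
```

Emit:
step_arm(
  targets=[
    [[0,0,0,0,0,0],[0,0,0,0,0,0],[0,0,0,0,0,0],[0,0,0,0,0,0]],
  ],
  gripper=-0.3,
)

```text
time: 3.68
tool_pos: [0.4545, -0.3606, 0.0109]
orientation: [0.115, 0.993, -0.0, 0.0]
ft_force: [0.7, -0.0, 0.4]
width: 0.0295
finger_force: 0.0
```

```bash
python3 - <<'E'
from h import *
n="scene";p,d=snapshot(n);cv2.imwrite("pics/scene2.png",p);X=cloud(n,d)
c=camera_model(n);pr=lambda P:cv2.projectPoints(np.array([P],float),*[np.array(c[k]) for k in("rvec","tvec","mtx","dist")])[0].ravel()
a=np.radians(-13.2);f=np.array([-np.sin(a),np.cos(a),0])
t=np.array(get_obs()["tool_pos"]);s=7.5
img=cv2.resize(p[226:306,151:231],(600,600),interpolation=cv2.INTER_CUBIC)
for k,col in((-.015,(0,0,255)),(.015,(255,0,0))):
    for z in(0,.03,.06):
        u=pr(t+f*k+[0,0,z]);q=tuple(int(v) for v in ((u-[151,226]+.5)*s));cv2.circle(img,q,4,col,-1)
cv2.imwrite("pics/crop4.png",img)
E
```

```text
(no output)
```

View pics/crop4.png

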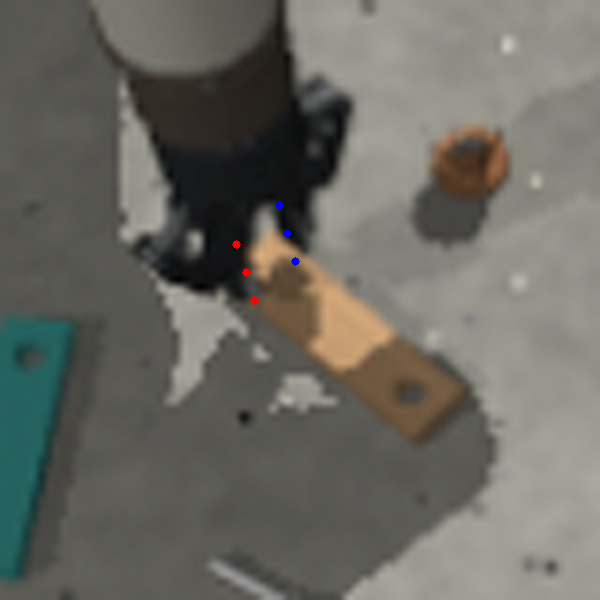

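The picture shows the fingertips ending at about (235,290), still just above the bar. They are about 10 mm or more higher than the reported TCP suggests, so I'll keep feeling downward with the fingers open.

Emit:
step_arm(
  targets=[
    [[0,0,0,0,0,0],[0,0,0,0,0,0],[0,0,2,0,0,0],[0,0,4,0,0,0],[0,0,4,0,0,0]],
  ],
  gripper=0.15,
)

```text
time: 4.15
tool_pos: [0.4541, -0.3603, 0.0063]
orientation: [0.115, 0.993, 0.0, -0.0]
ft_force: [-0.3, -0.2, 0.2]
width: 0.0491
finger_force: 0.0
```

Emit:
step_arm(
  targets=[
    [[0,0,2,0,0,0],[0,0,3,0,0,0],[0,0,3,0,0,0]],
  ],
)

```text
time: 4.4
tool_pos: [0.4542, -0.3604, 0.0035]
orientation: [0.115, 0.993, 0.0, -0.0]
ft_force: [-0.2, 0.6, 0.2]
width: 0.0491
finger_force: 0.0
```

Emit:
step_arm(
  targets=[
    [[0,0,2,0,0,0],[0,0,3,0,0,0],[0,0,3,0,0,0]],
  ],
)

```text
time: 4.65
tool_pos: [0.4542, -0.3604, 0.0005]
orientation: [0.115, 0.993, 0.0, -0.0]
ft_force: [-0.5, -0.2, -0.7]
width: 0.049
finger_force: 0.0
```

Emit:
step_arm(
  targets=[
    [[0,0,2,0,0,0],[0,0,4,0,0,0],[0,0,4,0,0,0]],
  ],
)

```text
time: 4.9
tool_pos: [0.4541, -0.3604, -0.0036]
orientation: [0.115, 0.993, 0.0, -0.0]
ft_force: [0.1, 0.5, -0.3]
width: 0.0492
finger_force: 0.0
```

Emit:
step_arm(
  targets=[
    [[0,0,2,0,0,0],[0,0,3,0,0,0],[0,0,3,0,0,0]],
  ],
)

```text
time: 5.15
tool_pos: [0.4542, -0.3605, -0.0065]
orientation: [0.115, 0.993, 0.0, -0.0]
ft_force: [-0.8, 0.1, -0.4]
width: 0.0493
finger_force: 0.0
```

Emit:
step_arm(
  targets=[
    [[0,0,0,0,0,0],[0,0,0,0,0,0],[0,0,0,0,0,0],[0,0,0,0,0,0]],
  ],
  gripper=-0.3,
)

```text
time: 5.48
tool_pos: [0.4546, -0.3606, -0.0059]
orientation: [0.114, 0.993, -0.0, 0.0]
ft_force: [-0.4, -0.4, 1.0]
width: 0.0345
finger_force: 35.0
```

Gripped: the finger force is 35 N at a width of 34.5 mm. Next I'll lift it and carry it to the front of the press.

Emit:
step_arm(
  targets=[
    [[0,0,-30,0,0,0],[0,0,-65,0,0,0],[0,0,-100,0,0,0],[0,0,-100,0,0,0]],
  ],
)

```text
time: 5.82
tool_pos: [0.4586, -0.363, 0.1012]
orientation: [0.114, 0.994, -0.003, 0.006]
ft_force: [1.2, -1.1, 0.6]
width: 0.0344
finger_force: 35.2
```

```bash
python3 go.py 475 134.6 94 181.3
```

```text
t 5.8167 tcp [ 458.58 -363.03  101.24] F [ 1.19 -1.1   0.64] w 0.03437848724579264
shift [ 96.41 488.52   3.74] rot [ -0.35   0.73 -14.35]
```

Emit:
step_arm(
  targets=[
    [[4,22,0,0,0,0],[12,60,0,0,0,0],[20,98,0,0,0,0],[28,138,0,0,0,0],[36,178,0,0,0,0]],
  ],
)

```text
time: 6.23
tool_pos: [0.4593, -0.1775, 0.0936]
orientation: [0.115, 0.993, 0.0, -0.0]
ft_force: [1.2, 0.2, 0.2]
width: 0.0343
finger_force: 35.2
```

Emit:
step_arm(
  targets=[
    [[8,40,0,0,0,0],[16,80,0,0,0,0],[24,120,0,0,0,0],[32,160,0,0,0,0],[39,198,0,0,0,0]],
  ],
)

```text
time: 6.65
tool_pos: [0.4663, 0.0247, 0.0938]
orientation: [0.114, 0.993, 0.0, 0.0]
ft_force: [0.8, -0.3, -0.3]
width: 0.0342
finger_force: 35.2
```

Emit:
step_arm(
  targets=[
    [[8,40,0,0,0,-4],[14,75,0,0,0,-9],[19,100,0,0,0,-14],[22,110,0,0,0,-14.5],[22,110,0,0,0,-14.5]],
  ],
)

```text
time: 7.07
tool_pos: [0.4705, 0.1368, 0.0936]
orientation: [-0.013, 1.0, 0.0, 0.0]
ft_force: [-0.6, -0.8, -0.4]
width: 0.0347
finger_force: 35.2
```

Emit:
step_arm(
  targets=[
    [[0,0,0,0,0,0],[0,0,0,0,0,0],[0,0,0,0,0,0]],
  ],
)

```text
time: 7.32
tool_pos: [0.4702, 0.1335, 0.0937]
orientation: [-0.011, 1.0, -0.0, -0.0]
ft_force: [0.0, 0.2, -0.8]
width: 0.0345
finger_force: 35.2
```

```bash
cat > look.py <<'E'
from h import *
import sys
k=sys.argv[1];out=[]
for n in("scene","top"):
    p,d=snapshot(n);cv2.imwrite(f"pics/{n}{k}.png",p);np.save(f"pics/{n}{k}d.npy",d);X=cloud(n,d)
    h=cv2.cvtColor(p,cv2.COLOR_BGR2HSV);H,S,V=[h[...,i].astype(int) for i in range(3)]
    m=(abs(X[...,0]-.56)<.13)&(abs(X[...,1]-.137)<.06)&(H<22)&(H>3)&(S>70)&(V>70)&(X[...,2]>.03)&(X[...,2]<.16)
    print(n,rect(X,m) if m.sum()>5 else m.sum(),X[m].max(0))
    u=cv2.projectPoints(np.array([[.56,.137,.08]]),*[np.array(camera_model(n)[q]) for q in("rvec","tvec","mtx","dist")])[0].ravel().astype(int)
    x,y=u-40;print(n,"crop",x,y);out.append(cv2.resize(p[y:y+80,x:x+80],(400,400),interpolation=cv2.INTER_CUBIC))
cv2.imwrite(f"pics/look{k}.png",np.hstack(out))
o=get_obs();print(o["time"],o["tool_pos"],o["orientation"],o["width"])
E
python3 look.py 3;python3 go.py 475 134.6 94 181.3
```

```text
scene (228, ((521.3067016601562, 133.37612915039062), (139.4363250732422, 41.056053161621094), 1.4441230297088623), np.float64(0.113)) [0.59118201 0.15557585 0.12344392]
scene crop 228 133
top (47, ((562.8176879882812, 127.57608795166016), (30.164419174194336, 230.032470703125), 88.66429901123047), np.float64(0.1113)) [0.67793235 0.14533319 0.13245343]
top crop 187 149
7.4167 [0.470458   0.13364581 0.09383436] [-1.06999199e-02  9.99942748e-01 -4.70110606e-05 -1.02236565e-04] 0.034365613062406486
t 7.4167 tcp [470.46 133.65  93.83] F [-0.13 -0.77  0.01] w 0.034365613062406486
shift [-4.56  0.86 -0.17] rot [-0.01 -0.01 -0.07]
```

View pics/look3.png

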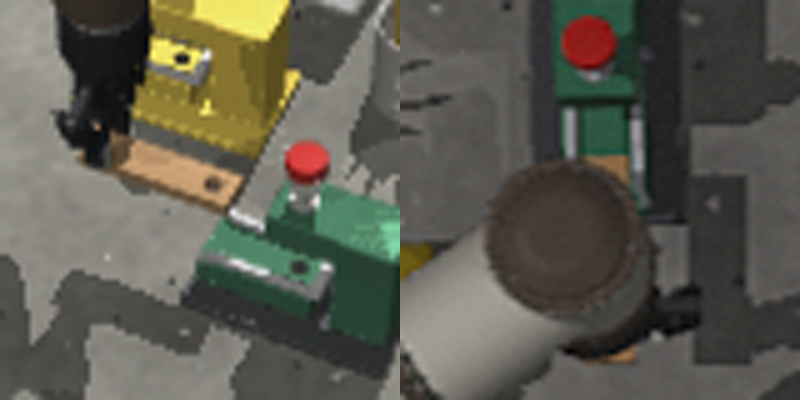

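```bash
python3 - <<'E'
from h import *
np.set_printoptions(precision=4,suppress=True)
f=lambda n,L,ox,oy,z:onplane(n,[((x+.5)/5-.5+ox,(y+.5)/5-.5+oy) for x,y in L],z)
print("top bar nose L,R\n",f("top",[(182,155),(230,155)],187,149,.114))
print("scene bar nose near/far top corners, tail near\n",f("scene",[(228,206),(243,172)],228,133,.114))
for n in("scene","top"):
    p=cv2.imread(f"pics/{n}3.png");d=np.load(f"pics/{n}3d.npy");X=cloud(n,d)
    h=cv2.cvtColor(p,cv2.COLOR_BGR2HSV);S,V=h[...,1].astype(int),h[...,2].astype(int)
    m=(S<50)&(V>120)&(abs(X[...,0]-.605)<.06)&(abs(X[...,1]-.137)<.035)&(X[...,2]>.03)&(X[...,2]<.065)
    nl,lab=cv2.connectedComponents(m.astype(np.uint8),connectivity=8)
    for i in range(1,nl):
        v,u=np.where(lab==i)
        if len(u)<5: continue
        P=onplane(n,np.c_[u,v],.048);a,b=P[:,0].min(),P[:,0].max()
        k=np.polyfit(P[:,0],P[:,1],1);print(n,len(u),"x",a,b,"yaw",np.degrees(np.arctan(k[0])),"y@.60",np.polyval(k,.6),"ymin/max",P[:,1].min(),P[:,1].max())
    # bar edges
    H=h[...,0].astype(int)
    m=(H<22)&(H>3)&(S>70)&(V>70)&(abs(X[...,0]-.55)<.1)&(abs(X[...,1]-.137)<.04)&(X[...,2]>.107)&(X[...,2]<.12)
    Y=X[m]
    for x0 in(.5,.52,.54,.56,.58):
        q=Y[abs(Y[:,0]-x0)<.006]
        if len(q)>2:print(n,x0,len(q),q[:,1].min(),q[:,1].max(),q[:,0].max())
    print(n,Y[:,0].max())
E
```

```text
top bar nose L,R
 [[0.5888 0.1484 0.114 ]
 [0.5884 0.1159 0.114 ]]
scene bar nose near/far top corners, tail near
 [[0.5915 0.1192 0.114 ]
 [0.5864 0.1587 0.114 ]]
scene 11 x 0.5745618502684702 0.6053429188254924 yaw -1.7663982454748672 y@.60 0.16144096706168612 ymin/max 0.1582927602558819 0.16536520216785666
scene 22 x 0.5787804246070347 0.6405889525477859 yaw 1.8602596063112877 y@.60 0.1157097351989904 ymin/max 0.11133464500731027 0.12103939729992619
scene 0.5 20 0.11306827144593522 0.1499542755893849 0.5053910277354022
scene 0.52 21 0.11505038006931166 0.1517227040480564 0.5249196469476584
scene 0.54 21 0.11482821166485595 0.14765898282261994 0.545737348813364
scene 0.56 18 0.11388422305381955 0.1531266592125075 0.5656771998382428
scene 0.58 18 0.11654753250967477 0.149915237532821 0.5859062741552944
scene 0.5911820068517105
top 18 x 0.6058439163830744 0.6350086294478898 yaw 0.1740318200940023 y@.60 0.16227391250127732 ymin/max 0.16052955576070757 0.1641482472471848
top 9 x 0.6088566462433531 0.6270487212698714 yaw 2.6774587802218375 y@.60 0.11479877333510567 ymin/max 0.11445878066304607 0.11803678558583236
top 6 x 0.5943118758983279 0.6016017615794949 yaw 0.08568861087450434 y@.60 0.11278420567919127 ymin/max 0.11100025217494479 0.11456050819278445
top 0.58 14 0.12139446325352886 0.14148507953931774 0.5844204631939884
top 0.5886282016905825
```

The picture shows the bar held level just short of the press, with its nose at about x 0.590. It sits about 5 mm to the right of the rail centre line, so I'll shift it 5 mm left, move it forward and lower it.

Emit:
step_arm(
  targets=[
    [[-8,5,0,0,0,0],[-8,5,20,0,0,0],[-8,5,45,0,0,0],[-8,5,50,0,0,0],[-8,5,50,0,0,0]],
  ],
)

```text
time: 7.83
tool_pos: [0.4778, 0.1392, 0.0424]
orientation: [-0.011, 1.0, -0.001, -0.002]
ft_force: [-0.1, 0.2, -0.0]
width: 0.0347
finger_force: 35.2
```

Emit:
step_arm(
  targets=[
    [[0,0,1.5,0,0,0],[0,0,3,0,0,0],[0,0,4,0,0,0],[0,0,4,0,0,0]],
  ],
)

```text
time: 8.17
tool_pos: [0.4792, 0.1404, 0.0407]
orientation: [-0.012, 1.0, 0.001, 0.001]
ft_force: [1.4, 0.1, 0.5]
width: 0.0345
finger_force: 35.3
```

Emit:
step_arm(
  targets=[
    [[0,0,1,0,0,0],[0,0,2,0,0,0],[0,0,2,0,0,0]],
  ],
)

```text
time: 8.42
tool_pos: [0.479, 0.1404, 0.0383]
orientation: [-0.012, 1.0, 0.0, 0.001]
ft_force: [1.0, -0.1, 1.1]
width: 0.0344
finger_force: 35.4
```

Emit:
step_arm(
  targets=[
    [[0,0,1,0,0,0],[0,0,2,0,0,0],[0,0,2,0,0,0]],
  ],
)

```text
time: 8.67
tool_pos: [0.4789, 0.1403, 0.036]
orientation: [-0.012, 1.0, 0.0, 0.001]
ft_force: [0.1, 0.5, 2.8]
width: 0.0346
finger_force: 35.5
```

Emit:
step_arm(
  targets=[
    [[0,0,1,0,0,0],[0,0,1,0,0,0]],
  ],
)

```text
time: 8.83
tool_pos: [0.4788, 0.1403, 0.0349]
orientation: [-0.012, 1.0, 0.0, 0.0]
ft_force: [0.9, 1.2, 2.4]
width: 0.0347
finger_force: 35.4
```

```bash
python3 look.py 4
```

```text
scene (208, ((530.9569091796875, 138.08935546875), (138.71873474121094, 44.3909797668457), 5.3393988609313965), np.float64(0.0579)) [0.59930199 0.16575091 0.11076226]
scene crop 228 133
top (50, ((568.4832763671875, 139.4151611328125), (220.1529083251953, 32.977596282958984), 0.6128079891204834), np.float64(0.0593)) [0.67866003 0.15620316 0.12609025]
top crop 187 149
8.9333 [0.47876877 0.14024595 0.03495837] [-1.19312058e-02  9.99928725e-01  2.03475883e-04  3.86045489e-04] 0.03473667874180148
```

View pics/look4.png

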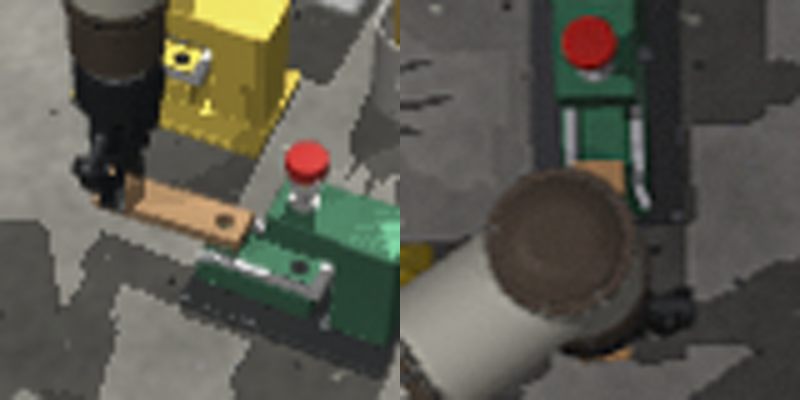

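```bash
python3 - <<'E'
from h import *
np.set_printoptions(precision=4,suppress=True)
for n in("top","scene"):
    p=cv2.imread(f"pics/{n}4.png");d=np.load(f"pics/{n}4d.npy");X=cloud(n,d)
    h=cv2.cvtColor(p,cv2.COLOR_BGR2HSV);H,S,V=[h[...,i].astype(int) for i in range(3)]
    m=(H<22)&(H>3)&(S>70)&(V>70)&(abs(X[...,0]-.55)<.08)&(abs(X[...,1]-.137)<.04)&(X[...,2]>.05)&(X[...,2]<.075)
    for v in range(384):
        u=np.where(m[v])[0]
        if n=="top" and len(u)>4:print(v,u[0],u[-1],X[v,u[0]],X[v,u[-1]])
    Y=X[m]
    if n=="scene":
        A=np.c_[Y[:,:2],np.ones(len(Y))];c=np.linalg.lstsq(A,Y[:,2],rcond=None)[0];print("plane",c,"z@nose",c@[.599,.138,1],"z@tail",c@[.47,.138,1])
        for x0 in np.arange(.5,.6,.015):
            q=Y[abs(Y[:,0]-x0)<.008];print(x0,q[:,1].min(),q[:,1].max(),np.median(q[:,2]))
    if n=="top":
        for v in range(170,192):print(v,"".join(f"{S[v,u]:4d}/{V[v,u]:3d}" for u in(220,221,222,223,224,231,232,233,234,235)))
E
```

```text
181 222 230 [0.5964 0.1562 0.0579] [0.5941 0.1276 0.0665]
182 222 230 [0.5912 0.1556 0.0651] [0.5923 0.1281 0.0581]
183 225 230 [0.5883 0.1454 0.0613] [0.5876 0.1278 0.0636]
170   32/ 72  35/ 73  81/ 47  94/ 46 103/ 52 103/ 57 113/ 36   0/ 65   6/ 83  40/ 63
171   18/138   8/131  40/ 70 129/ 67 123/ 85 110/ 65 113/ 34   7/ 73  11/ 92  39/ 65
172   18/145  13/140  25/ 72 124/ 68 117/ 89 110/ 65 123/ 31   4/ 65   6/ 84  49/ 62
173   18/144  17/139  18/ 72 131/ 68 116/ 88 116/ 77 139/ 64  11/121  11/144  20/ 90
174   16/142  14/141  15/ 69 133/ 67 114/ 87 121/ 82 140/ 69  10/130  10/156  19/ 95
175   16/141  13/140  18/ 70 130/ 63 117/ 89 115/ 80 153/ 65  10/129  15/153  15/100
176   16/140  13/139  18/ 70 134/ 63 119/ 86 118/ 80 137/ 69   8/130  16/159  13/100
177   13/139  11/141  22/ 71 126/ 65 113/ 88 122/ 75 149/ 65  22/115  12/145  10/ 98
178   18/138  18/143  18/ 70 132/ 58 118/ 78 119/ 79 145/ 67  26/109  11/140  15/105
179   13/120  17/135  22/ 70 130/ 55 119/ 73 120/ 81 151/ 66  25/110  13/155  13/118
180   13/118  14/126  40/ 63 177/ 49 154/ 73 146/ 77 150/ 68  34/112   9/162
[... 810 characters left out ...]
  57/ 58  57/ 71  49/ 52 124/ 41 135/ 49  39/ 92
191   57/ 67  53/ 68  61/ 67  59/ 61  69/ 63  67/ 69  62/ 66  43/ 48 135/ 36 105/ 46
plane [ 0.0532 -0.0164  0.0321] z@nose 0.06174133730537539 z@tail 0.05487410193343978
0.5 0.1197253525653477 0.15459411317725785 0.055871250402879435
0.515 0.11769911086325302 0.15756739438511608 0.05588880308864905
0.53 0.11954050688000857 0.15913970739654731 0.057471830931954765
0.545 0.11758998348999439 0.1587065087934217 0.05867689952206513
0.56 0.122289139537566 0.15899430361723943 0.060402584775786444
0.5750000000000001 0.1205125537002933 0.1592240186088331 0.06062652106766482
0.5900000000000001 0.12309249900895979 0.16575091069684347 0.06032872511832115
```

```bash
python3 - <<'E'
from h import *
print(onplane("top",[(221.1,181),(231.7,181)],.062)[:,:2]);print(onplane("top",[(221.6,178),(232.6,178)],.048)[:,:2])
E
```

```text
[[0.59550358 0.15903426]
 [0.5950051  0.12188667]]
[[0.60944424 0.15841445]
 [0.60892305 0.11947265]]
```

The bar's nose is resting on the left rail: its top is at 62 mm and it is about 2 mm too far left. I'll shift it right until it drops in.

Emit:
step_arm(
  targets=[
    [[0,-1,-1,0,0,0],[0,-2,-1,0,0,0],[0,-2,0,0,0,0],[0,-2,0,0,0,0]],
  ],
)

```text
time: 9.27
tool_pos: [0.4772, 0.1371, 0.034]
orientation: [-0.011, 1.0, -0.001, -0.001]
ft_force: [-0.1, -0.6, -0.9]
width: 0.0346
finger_force: 35.2
```

Emit:
step_arm(
  targets=[
    [[0,0,0.5,0,0,0],[0,0,1,0,0,0],[0,0,1,0,0,0]],
  ],
)

```text
time: 9.52
tool_pos: [0.4781, 0.1377, 0.0335]
orientation: [-0.012, 1.0, -0.0, -0.001]
ft_force: [0.3, 0.0, 0.2]
width: 0.0345
finger_force: 35.2
```

```bash
cat > tilt.py <<'E'
from h import *
p,d=snapshot("scene");X=cloud("scene",d);cv2.imwrite("pics/s_last.png",p)
h=cv2.cvtColor(p,cv2.COLOR_BGR2HSV);H,S,V=[h[...,i].astype(int) for i in range(3)]
m=(H<22)&(H>3)&(S>70)&(V>70)&(abs(X[...,0]-.55)<.08)&(abs(X[...,1]-.137)<.04)&(X[...,2]>.045)&(X[...,2]<.075)
Y=X[m];A=np.c_[Y[:,:2],np.ones(len(Y))];c=np.linalg.lstsq(A,Y[:,2],rcond=None)[0];print("nose z",c@[.599,.138,1],"tail",c@[.47,.138,1],"xmax",Y[:,0].max(),rect(X,m))
o=get_obs();print(o["time"],o["tool_pos"],o["ft_force"])
E
python3 tilt.py
```

```text
nose z 0.05392765000498404 tail 0.052604384260675 xmax 0.5968806051868224 (189, ((538.1275024414062, 138.3684539794922), (118.26770782470703, 45.17823791503906), 2.4985318183898926), np.float64(0.0531))
9.5667 [0.47820129 0.13781028 0.03359107] [ 0.00844463 -0.01566067 -0.61642988]
```

It dropped in, and the nose top is now at 54 mm. Next I'll slide it in.

Emit:
step_arm(
  targets=[
    [[-6,0,0,0,0,0],[-12,0,0,0,0,0],[-18,0,0,0,0,0],[-24,0,0,0,0,0],[-30,0,0,0,0,0]],
  ],
)

```text
time: 9.98
tool_pos: [0.5093, 0.1387, 0.0338]
orientation: [-0.012, 1.0, 0.0, 0.0]
ft_force: [0.3, 0.4, 0.1]
width: 0.0347
finger_force: 35.2
```

Emit:
step_arm(
  targets=[
    [[-6,0,0,0,0,0],[-12,0,0,0,0,0],[-18,0,0,0,0,0],[-24,0,0,0,0,0],[-24,0,0,0,0,0]],
  ],
)

```text
time: 10.4
tool_pos: [0.5339, 0.1395, 0.0339]
orientation: [-0.012, 1.0, 0.0, 0.001]
ft_force: [0.4, 0.3, -0.6]
width: 0.0345
finger_force: 35.2
```

Emit:
step_arm(
  targets=[
    [[-2,0,0,0,0,0],[-4,0,0,0,0,0],[-6,0,0,0,0,0],[-6,0,0,0,0,0]],
  ],
)

```text
time: 10.73
tool_pos: [0.5387, 0.1395, 0.0339]
orientation: [-0.012, 1.0, 0.0, 0.0]
ft_force: [-0.2, 0.2, -1.0]
width: 0.0344
finger_force: 35.2
```

Emit:
step_arm(
  targets=[
    [[-2,0,0,0,0,0],[-4,0,0,0,0,0],[-5,0,0,0,0,0],[-5,0,0,0,0,0]],
  ],
)

```text
time: 11.07
tool_pos: [0.5437, 0.1396, 0.0338]
orientation: [-0.012, 1.0, 0.0, 0.0]
ft_force: [0.0, -0.1, -0.2]
width: 0.0343
finger_force: 35.2
```

Emit:
step_arm(
  targets=[
    [[-1,0,0,0,0,0],[-2,0,0,0,0,0],[-2,0,0,0,0,0]],
  ],
)

```text
time: 11.32
tool_pos: [0.5456, 0.1396, 0.0339]
orientation: [-0.012, 1.0, 0.0, 0.0]
ft_force: [0.3, 0.7, 0.2]
width: 0.0343
finger_force: 35.3
```

Emit:
step_arm(
  targets=[
    [[-1,0,0,0,0,0],[-1.5,0,0,0,0,0],[-1.5,0,0,0,0,0]],
  ],
)

```text
time: 11.57
tool_pos: [0.5471, 0.1396, 0.0339]
orientation: [-0.012, 1.0, 0.0, 0.0]
ft_force: [0.3, 0.5, -0.0]
width: 0.0346
finger_force: 35.3
```

Emit:
step_arm(
  targets=[
    [[-1,0,0,0,0,0],[-1.5,0,0,0,0,0],[-1.5,0,0,0,0,0]],
  ],
)

```text
time: 11.82
tool_pos: [0.5486, 0.1397, 0.0339]
orientation: [-0.012, 1.0, 0.0, 0.0]
ft_force: [0.0, 0.2, -0.1]
width: 0.0342
finger_force: 35.3
```

Emit:
step_arm(
  targets=[
    [[-1,0,0,0,0,0],[-1,0,0,0,0,0]],
  ],
)

```text
time: 11.98
tool_pos: [0.5496, 0.1397, 0.0339]
orientation: [-0.012, 1.0, 0.0, 0.0]
ft_force: [0.3, 0.1, -0.1]
width: 0.0346
finger_force: 35.3
```

Emit:
step_arm(
  targets=[
    [[-1,0,0,0,0,0],[-1,0,0,0,0,0]],
  ],
)

```text
time: 12.15
tool_pos: [0.5506, 0.1397, 0.0339]
orientation: [-0.012, 1.0, -0.0, 0.0]
ft_force: [-1.0, -1.0, 0.3]
width: 0.0345
finger_force: 35.3
```

Emit:
step_arm(
  targets=[
    [[-1,0,0,0,0,0],[-1,0,0,0,0,0]],
  ],
)

```text
time: 12.32
tool_pos: [0.5516, 0.1397, 0.0339]
orientation: [-0.012, 1.0, 0.0, 0.0]
ft_force: [-0.5, -0.8, 0.1]
width: 0.0344
finger_force: 35.4
```

Emit:
step_arm(
  targets=[
    [[-0.5,0,0,0,0,0],[-0.5,0,0,0,0,0]],
  ],
)

```text
time: 12.48
tool_pos: [0.5518, 0.1397, 0.0339]
orientation: [-0.012, 1.0, -0.0, -0.0]
ft_force: [-1.1, 0.0, 0.2]
width: 0.0343
finger_force: 35.5
```

Emit:
step_arm(
  targets=[
    [[-0.5,0,0,0,0,0],[-0.5,0,0,0,0,0]],
  ],
)

```text
time: 12.65
tool_pos: [0.5518, 0.1397, 0.0339]
orientation: [-0.012, 1.0, -0.0, -0.001]
ft_force: [-3.1, 1.8, 2.9]
width: 0.0344
finger_force: 35.6
```

Emit:
step_arm(
  targets=[
    [[-0.5,0,0,0,0,0],[-0.5,0,0,0,0,0],[-0.5,0,0,0,0,0]],
  ],
)

```text
time: 12.9
tool_pos: [0.5518, 0.1396, 0.0338]
orientation: [-0.012, 1.0, -0.0, -0.001]
ft_force: [-5.1, 1.5, 3.8]
width: 0.034
finger_force: 35.8
```

```bash
python3 tilt.py; python3 - <<'E'
from h import *
p=cv2.imread("pics/s_last.png");X=[.6,.137,.05]
u=cv2.projectPoints(np.array([X]),*[np.array(camera_model("scene")[q]) for q in("rvec","tvec","mtx","dist")])[0].ravel().astype(int)
cv2.imwrite("pics/crop5.png",cv2.resize(p[u[1]-40:u[1]+40,u[0]-40:u[0]+40],(560,560),interpolation=cv2.INTER_CUBIC))
E
```

```text
nose z 0.05420619610176723 tail 0.051259743174545125 xmax 0.6286293470518963 (115, ((580.4036254882812, 139.92469787597656), (96.52501678466797, 42.76736831665039), 2.189675807952881), np.float64(0.0543))
12.95 [0.55180704 0.139622   0.03382826] [-4.57669001  1.13967083  4.68079951]
```

View pics/crop5.png

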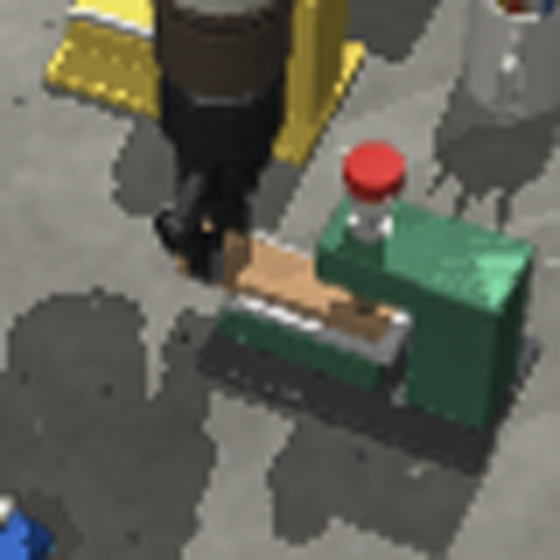

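The picture shows the bar in the guide with its nose at the end stop, around (405,325). The force is 5 N with no further travel, so it is home. I'll ease off, release and rise.

Emit:
step_arm(
  targets=[
    [[0.9,0,0,0,0,0],[0.9,0,0,0,0,0]],
  ],
)

```text
time: 13.12
tool_pos: [0.5518, 0.1397, 0.0338]
orientation: [-0.012, 1.0, -0.0, -0.0]
ft_force: [-3.3, 0.7, 4.1]
width: 0.0346
finger_force: 35.6
```

Emit:
step_arm(
  targets=[
    [[0,0,0,0,0,0],[0,0,0,0,0,0],[0,0,0,0,0,0]],
  ],
  gripper=0.2,
)

```text
time: 13.37
tool_pos: [0.5527, 0.1399, 0.0338]
orientation: [-0.012, 1.0, 0.0, 0.001]
ft_force: [-0.4, 0.1, 0.0]
width: 0.0512
finger_force: 0.0
```

Emit:
step_arm(
  targets=[
    [[0,0,-10,0,0,0],[0,0,-40,0,0,0],[0,0,-80,0,0,0],[0,0,-120,0,0,0],[0,0,-155,0,0,0]],
  ],
)

```text
time: 13.78
tool_pos: [0.5527, 0.1397, 0.1924]
orientation: [-0.012, 1.0, 0.0, 0.001]
ft_force: [1.0, 1.9, 0.4]
width: 0.0511
finger_force: 0.0
```

Emit:
step_arm(
  targets=[
    [[0,0,-30,0,0,0],[0,0,-45,0,0,0],[0,0,-45,0,0,0],[0,0,-45,0,0,0]],
  ],
  gripper=-1,
)

```text
time: 14.12
tool_pos: [0.5523, 0.1399, 0.2354]
orientation: [-0.012, 1.0, 0.001, 0.001]
ft_force: [-0.1, 0.3, -0.4]
width: 0.0025
finger_force: 0.0
```

```bash
python3 go.py 650 139 225 181.4
```

```text
t 14.1167 tcp [552.35 139.89 235.39] F [-0.07  0.31 -0.39] w 0.002475887742987916
shift [-97.57  -3.19  10.65] rot [ 0.1   0.16 -0.06]
```

Emit:
step_arm(
  targets=[
    [[-35,-1,0,0,0,0],[-70,-2,0,0,0,0],[-98,-3.2,0,0,0,0],[-98,-3.2,20,0,0,0],[-98,-3.2,38,0,0,0]],
  ],
)

```text
time: 14.53
tool_pos: [0.651, 0.1384, 0.1931]
orientation: [-0.011, 1.0, -0.0, -0.001]
ft_force: [-0.9, 1.1, -0.1]
width: -0.0
finger_force: 0.0
```

Emit:
step_arm(
  targets=[
    [[0,0,0,0,0,0],[0,0,3,0,0,0],[0,0,6,0,0,0]],
  ],
)

```text
time: 14.78
tool_pos: [0.6503, 0.1388, 0.1901]
orientation: [-0.012, 1.0, -0.0, 0.0]
ft_force: [-0.3, -0.6, 1.0]
width: 0.0004
finger_force: 0.0
```

Emit:
step_arm(
  targets=[
    [[0,0,2,0,0,0],[0,0,4,0,0,0],[0,0,4,0,0,0]],
  ],
)

```text
time: 15.03
tool_pos: [0.65, 0.139, 0.1863]
orientation: [-0.012, 1.0, 0.0, 0.0]
ft_force: [-0.8, -1.1, -0.2]
width: -0.0002
finger_force: 0.0
```

Emit:
step_arm(
  targets=[
    [[0,0,2,0,0,0],[0,0,4,0,0,0],[0,0,4,0,0,0]],
  ],
)

```text
time: 15.28
tool_pos: [0.6498, 0.1388, 0.1816]
orientation: [-0.012, 1.0, 0.0, -0.0]
ft_force: [0.0, 0.2, -0.4]
width: -0.0003
finger_force: 0.0
```

Emit:
step_arm(
  targets=[
    [[0,0,2,0,0,0],[0,0,3,0,0,0],[0,0,3,0,0,0]],
  ],
)

```text
time: 15.53
tool_pos: [0.6499, 0.1388, 0.1785]
orientation: [-0.012, 1.0, -0.0, -0.0]
ft_force: [-0.9, 0.4, 0.5]
width: -0.0001
finger_force: 0.0
```

Emit:
step_arm(
  targets=[
    [[0,0,2,0,0,0],[0,0,3,0,0,0],[0,0,3,0,0,0]],
  ],
)

```text
time: 15.78
tool_pos: [0.6499, 0.1387, 0.1754]
orientation: [-0.012, 1.0, -0.0, -0.0]
ft_force: [-0.9, 0.3, 0.0]
width: -0.0001
finger_force: 0.0
```

Emit:
step_arm(
  targets=[
    [[0,0,2,0,0,0],[0,0,3,0,0,0],[0,0,3,0,0,0]],
  ],
)

```text
time: 16.03
tool_pos: [0.6499, 0.1388, 0.1724]
orientation: [-0.012, 1.0, -0.0, -0.0]
ft_force: [-0.1, 0.1, -0.1]
width: -0.0003
finger_force: 0.0
```

Emit:
step_arm(
  targets=[
    [[0,0,2,0,0,0],[0,0,3,0,0,0],[0,0,3,0,0,0]],
  ],
)

```text
time: 16.28
tool_pos: [0.6504, 0.1389, 0.1705]
orientation: [-0.012, 1.0, 0.0, 0.0]
ft_force: [-1.3, 0.6, 4.1]
width: -0.0
finger_force: 1.6
```

Emit:
step_arm(
  targets=[
    [[0,0,2,0,0,0],[0,0,3,0,0,0],[0,0,3,0,0,0]],
  ],
)

```text
time: 16.53
tool_pos: [0.6504, 0.1388, 0.1673]
orientation: [-0.012, 1.0, 0.0, 0.0]
ft_force: [-0.6, 0.9, 5.2]
width: 0.0001
finger_force: 2.2
```

Touched the cap at a reported z of about 171 mm. Now I'll press down, expecting the stop near 153 mm.

Emit:
step_arm(
  targets=[
    [[0,0,2,0,0,0],[0,0,4,0,0,0],[0,0,6,0,0,0],[0,0,8,0,0,0],[0,0,8,0,0,0]],
  ],
)

```text
time: 16.95
tool_pos: [0.6504, 0.1388, 0.1597]
orientation: [-0.012, 1.0, -0.0, 0.001]
ft_force: [-1.9, 0.0, 6.5]
width: 0.0001
finger_force: 3.5
```

Emit:
step_arm(
  targets=[
    [[0,0,1,0,0,0],[0,0,2,0,0,0],[0,0,3,0,0,0],[0,0,3,0,0,0]],
  ],
)

```text
time: 17.28
tool_pos: [0.6504, 0.1389, 0.1572]
orientation: [-0.012, 1.0, 0.0, 0.001]
ft_force: [-2.3, -0.1, 8.2]
width: 0.0004
finger_force: 3.9
```

Emit:
step_arm(
  targets=[
    [[0,0,1,0,0,0],[0,0,2,0,0,0],[0,0,2,0,0,0]],
  ],
)

```text
time: 17.53
tool_pos: [0.6505, 0.1389, 0.1554]
orientation: [-0.012, 1.0, 0.0, 0.001]
ft_force: [-2.1, 1.2, 8.2]
width: -0.0002
finger_force: 4.3
```

Emit:
step_arm(
  targets=[
    [[0,0,1,0,0,0],[0,0,1.5,0,0,0],[0,0,1.5,0,0,0]],
  ],
)

```text
time: 17.78
tool_pos: [0.6505, 0.1388, 0.1541]
orientation: [-0.012, 1.0, 0.0, 0.001]
ft_force: [-2.9, 0.2, 9.3]
width: -0.0001
finger_force: 4.5
```

Emit:
step_arm(
  targets=[
    [[0,0,0.7,0,0,0],[0,0,0.7,0,0,0]],
  ],
)

```text
time: 17.95
tool_pos: [0.6505, 0.1388, 0.1535]
orientation: [-0.012, 1.0, 0.0, 0.001]
ft_force: [-3.1, 0.8, 8.1]
width: 0.0001
finger_force: 4.6
```

Emit:
step_arm(
  targets=[
    [[0,0,0.5,0,0,0],[0,0,0.5,0,0,0]],
  ],
)

```text
time: 18.12
tool_pos: [0.6505, 0.1388, 0.1531]
orientation: [-0.012, 1.0, 0.0, 0.001]
ft_force: [-3.1, -0.4, 8.9]
width: 0.0002
finger_force: 4.7
```

Emit:
step_arm(
  targets=[
    [[0,0,0.5,0,0,0],[0,0,0.5,0,0,0]],
  ],
)

```text
time: 18.28
tool_pos: [0.6505, 0.1388, 0.153]
orientation: [-0.012, 1.0, 0.0, 0.001]
ft_force: [-3.8, 0.1, 9.6]
width: -0.0001
finger_force: 5.1
```

Emit:
step_arm(
  targets=[
    [[0,0,0.5,0,0,0],[0,0,0.5,0,0,0]],
  ],
)

```text
time: 18.45
tool_pos: [0.6505, 0.1389, 0.153]
orientation: [-0.012, 1.0, 0.0, 0.001]
ft_force: [-4.7, 0.8, 11.2]
width: -0.0
finger_force: 5.8
```

Emit:
step_arm(
  targets=[
    [[0,0,0.5,0,0,0],[0,0,0.5,0,0,0]],
  ],
)

```text
time: 18.62
tool_pos: [0.6506, 0.1389, 0.153]
orientation: [-0.012, 1.0, -0.0, 0.001]
ft_force: [-5.1, -0.3, 13.7]
width: -0.0001
finger_force: 6.6
```

It's on the hard stop: z holds at 153.0 mm while the force rises. I'll go a little more, hold over a second, then release.

Emit:
step_arm(
  targets=[
    [[0,0,0.5,0,0,0],[0,0,0.5,0,0,0],[0,0,0.5,0,0,0],[0,0,0.5,0,0,0],[0,0,0.5,0,0,0]],
  ],
)

```text
time: 19.03
tool_pos: [0.6506, 0.1388, 0.1529]
orientation: [-0.012, 1.0, -0.0, 0.002]
ft_force: [-5.4, -0.7, 14.2]
width: -0.0001
finger_force: 7.3
```

Emit:
step_arm(
  targets=[
    [[0,0,0,0,0,0],[0,0,0,0,0,0],[0,0,0,0,0,0],[0,0,0,0,0,0],[0,0,0,0,0,0]],
  ],
)

```text
time: 19.45
tool_pos: [0.6506, 0.1389, 0.1529]
orientation: [-0.012, 1.0, -0.0, 0.002]
ft_force: [-5.4, -0.3, 14.6]
width: -0.0002
finger_force: 7.3
```

Emit:
step_arm(
  targets=[
    [[0,0,0,0,0,0],[0,0,0,0,0,0],[0,0,0,0,0,0],[0,0,0,0,0,0],[0,0,0,0,0,0]],
  ],
)

```text
time: 19.87
tool_pos: [0.6506, 0.1388, 0.153]
orientation: [-0.012, 1.0, -0.0, 0.002]
ft_force: [-3.9, 0.2, 16.1]
width: 0.0001
finger_force: 7.3
```

Emit:
step_arm(
  targets=[
    [[0,0,-5,0,0,0],[0,0,-10,0,0,0],[0,0,-15,0,0,0],[0,0,-22,0,0,0],[0,0,-30,0,0,0]],
  ],
)

```text
time: 20.28
tool_pos: [0.6496, 0.1388, 0.1787]
orientation: [-0.012, 1.0, 0.0, -0.001]
ft_force: [0.2, 0.4, 0.3]
width: 0.0001
finger_force: 0.0
```

Emit:
step_arm(
  targets=[
    [[0,0,-35,0,0,0],[0,0,-60,0,0,0],[60,-30,-60,0,0,0],[100,-60,-60,0,0,0],[130,-90,-60,0,0,0]],
  ],
)

```text
time: 20.7
tool_pos: [0.5459, 0.068, 0.2382]
orientation: [-0.012, 1.0, 0.0, -0.001]
ft_force: [-0.6, 0.2, 0.3]
width: 0.0001
finger_force: 0.0
```

Emit:
step_arm(
  targets=[
    [[20,-35,0,0,0,0],[40,-70,0,0,0,0],[40,-90,0,0,0,0],[40,-90,0,0,0,0],[40,-90,0,0,0,0]],
  ],
)

```text
time: 21.12
tool_pos: [0.5093, -0.0236, 0.2389]
orientation: [-0.011, 1.0, 0.0, -0.0]
ft_force: [0.2, 0.1, 0.2]
width: -0.0004
finger_force: 0.0
```

```bash
python3 - <<'E'
from h import *
out=[]
for n in("scene","top"):
    p,d=snapshot(n);X=cloud(n,d)
    h=cv2.cvtColor(p,cv2.COLOR_BGR2HSV);H,S,V=[h[...,i].astype(int) for i in range(3)]
    red=(np.hypot(X[...,0]-.65,X[...,1]-.137)<.05)&((H<8)|(H>172))&(S>130)&(V>80)&(X[...,2]>.12)
    print(n,"cap z",np.median(X[red][:,2]))
    u=cv2.projectPoints(np.array([[.61,.137,.06]]),*[np.array(camera_model(n)[q]) for q in("rvec","tvec","mtx","dist")])[0].ravel().astype(int)
    x,y=u-40;out.append(cv2.resize(p[y:y+80,x:x+80],(400,400),interpolation=cv2.INTER_CUBIC))
cv2.imwrite("pics/end.png",np.hstack(out))
o=get_obs();print(o["time"],o["tool_pos"],o["ft_force"])
E
```

```text
scene cap z 0.18451836987992237
top cap z 0.18416312771178012
21.2167 [ 0.50995671 -0.02241168  0.23873117] [-0.16837101 -0.57788919 -0.14646576]
```

View pics/end.png

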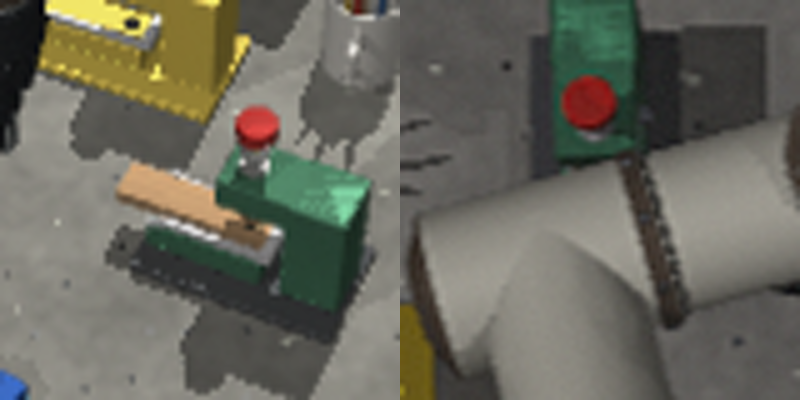

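The picture shows the bar still flat and home against the stop, around (270,235), and the cap back at its starting height of 184 mm.

```bash
python3 -c "
from bench import *
print(finish_job())"
```

```text
the job is handed in; nothing more can be done
None
```

The job is handed in: the bar is lying home against the end stop, the plunger was bottomed at about 16 N, held just over a second and came fully up again, and the highest force I read on the bar was about 7 N; it took about 21 s.

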